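# Tip the air cylinder into its nest and flip the hold-down over it

## Robot

A 6-joint arm with a two-finger parallel gripper is mounted at the origin on the work surface. World frame = base frame: x ahead of the robot, y to its left, z up, the work surface at z = 0. Lengths are in m, angles in rad, forces in N, time in s.
With the tool pointing down it reaches from about 0.275 to 0.725 m from the base axis. Payload 15.9 kg.
Tool frame: the origin (TCP) lies at the very end of the fingers, on their centre line; the grasp point (between the pads) lies 19 mm behind it; z points along the fingers, y is the direction in which the jaws open and shut (so a half turn about z gives the same grasp; the last joint's range is limited). The gripper opens to 85 mm and grips with 20 to 120 N. Pads are 22 mm wide; open, the fingers measure 114 mm over their backs; the gripper's body (76 mm by 85 mm) begins 54 mm behind the grasp point. The pads swing forward as they close: fully open they stand 13 mm farther back than shut.
Start: joints at [1.332, 0.213, -0.034, 1.323, 0, 1.571], TCP at [0.118, 0.486, 0.231] pointing down, gripper open.
Joint ranges: [-2.98, 2.98], [-0.74, 1.72], [-1.14, 1.35], [-2.1, 2.04], [-1.57, 1.44], [-3.14, 3.14]. Speed limits (rad/s): [1.89, 1.89, 2.39, 2.57, 3.14, 3.14].

## Interface

Orientations are given as a unit quaternion [x, y, z, w].
In Python, from plant import status, snapshot, camera_info, close_job, search_frame, cut_out gives the robot as it stands.
- The arm moves only by the tool drive_tool, never from a script. Its argument "moves" is one flat list of numbers, 7 for each row, row after row: the closure, from 0 (fully open) to 1 (shut), then the shift along the tool's x, y, z in m, then the turn, a rotation vector about the tool's x, y, z in degrees. In form: [claw, tx, ty, tz, rx, ry, rz, claw, tx, ty, tz, rx, ry, rz, ...]. A call has 1 to 20 rows; each row is the pose to reach, as a shift and turn from the pose commanded when the call began, along the tool's axes at that moment; what a row does not reach only later rows make up. A row lasts 1/8 s, in which the tool goes at most 62.5 mm and 10.7 degrees, less where a joint would pass 70% of its speed; a pose out of reach is approached as far as the arm can. A call with a gripper value outside its range is refused whole. The fingers move at their own pace and stop on an object; "force" is the grip in N (left out, the last holds). Time passes only in rows, so rows that repeat a pose let the fingers close. It gives the time, the measured TCP pose, the force and the opening at its end, in the units of the state.
- status.read_state(): the state, without advancing time (a new reading comes with each control period).
- snapshot(name): name is "scene" or "side" or "wrist"; returns (picture, depth): 420x560x3 uint8, blue, green, red; 420x560 float32, m along the optical axis (not along the pixel's ray), 0 where there is no reading.
- camera_info(name): a dict with "fovy" (degrees; the focal length in pixels is half the picture's height over the tangent of half this angle, whatever the lens; pixels are square), "cx", "cy" (the principal point, pixels), "k1" (the pictures are not rectified: a ray, as slopes to the right and down, at radius r is drawn at 1 + k1 r^2 times it, then the intrinsics apply), "eye" and "rotation" of the camera in the world. Camera axes: x right, y down, z forward; pixel columns grow to the right and rows downward; lengths in m; the calibration is good to about 2 mm. A picture is of the moment at which its call begins: read the wrist's pose just before it. camera_info takes no time and is no camera call; for the wrist camera it gives the pose at the moment of the call.
- close_job(): hands the job in, once; it reports no verdict.
Trained networks look in the newest picture that a camera, given by its name, has taken for a name from the list of things; names that differ only in an ending like _2 or _b are one class to them, and where a whole thing is asked for, a point or a joint stands for the part that bears it (a point fixed in the world has none). Each returns a list of dicts, best first, with "confidence" (0 to 1); they miss things now and then, are a little off and sometimes report something else, mostly with a low value. They report only what shows in the picture. A call takes as long as a camera call. They do not tell look-alikes from the thing itself.
- search_frame(camera, name): "point" ([x, y, z] in m, in world coordinates, good to about 4 mm: the middle of the surface that is visible of it).
- cut_out(camera, name): "pixels" (420x560 bool, what is visible of it).
The state is a dict: "time": time; "q": joint angles; "dq": joint speeds; "effort": joint torques, N m; "ee_pos": TCP position; "tcp_rot": TCP orientation; "ft_force": force on the tool from outside, world axes, zero at the start; "moment": the same for the moment, N m; "opening": opening from 0.0 (shut) to 1.0 (fully open).
Only numpy, scipy, OpenCV 4.12 (cv2) and the standard library are available. Lean on these libraries where they do the work, as an engineer would, in place of code of your own. Each camera call takes 0.05 s, during which the arm holds its last target. There are 200 camera calls.

## Task

A square air cylinder stands on end in the channel of the loading nest. Only pushing with the fingers, never lifting or carrying it, tip it over so that it lies along the middle of the channel, its top towards the red buffer; then push the orange-handled hold-down arm over from behind so that its pad comes down onto the lying cylinder. Leave everything else on the table where it stands.

Things in the scene. Friction and masses are not known exactly. Their poses are not given: they have to be found in the camera images.
- nest: Fixed loading nest: aluminium plate (x -58 to 82, y +-118, 12 thick) with a channel along its y axis between blue walls. Origin: under the channel's middle, at table height. Channel floor z = 12, inner width 52 (x +-26), inner length 220; walls 6 thick, also across the ends, tops at z = 27. Its +x side faces away from the robot (yaw within 0.45 rad) and carries the hold-down's hinge.
- cylinder: Square aluminium air cylinder, black end caps, 40 x 40 x 100, about 0.3 kg, loose, standing on the channel floor near either end of the channel (centre line 72 to 80 from the middle), nearly square to it. Origin: centre of its lower end face; z along its length. Pushed near its top along the channel it tips about its lower edge without sliding and falls once leaned past about 22 degrees.
- cylinder_center (a point): Centre of the air cylinder, 50 from either end face.
- buffer: Red fixed buffer block across the channel at the end opposite to the standing cylinder, 46 (across) x 18 (along) x 18 high, on the channel floor. Origin: centre of its underside.
- holddown (a joint): Hold-down arm angle, rad. 0: level across the channel (towards nest -x), pad resting on a lying cylinder. 1.57: upright; above that it leans away from the channel (stop 2.05). It starts, and stays, between 1.68 and 1.95. 1 to 3 N pushes it over; below about 1.0 it falls slowly by its own weight, within 2 s. With an empty channel it sinks to -0.2.
- holddown_hinge (a point): Middle of the hold-down's hinge axis: nest x = 52, y = 0, z = 66; axis parallel to the nest's y. It lies between two dark steel cheeks (nest x 41 to 67, y within +-23, up to z = 76).
- holddown_end (a point): Outer end of the orange handle, on the arm's centre line, 100 from the hinge axis. The arm is a steel bar 24 wide, 8 thick, the handle 40 long, 30 wide, 14 thick; a black rubber pad (16 x 22, 10 thick) sits on its channel side, 50 from the hinge.
- screwdriver: Bystander, not to be disturbed: screwdriver lying left of the nest, origin near its middle.
- wrench: Bystander, not to be disturbed: spanner lying right of the nest, origin near its middle.
- oil_bottle: Bystander, not to be disturbed: yellow oil bottle with black cap, 48 diameter, 120 tall, origin under its centre.
- bushing: Bystander, not to be disturbed: flanged brass bushing, 52 diameter, 50 tall, origin under its centre.
- tape_roll: Bystander, not to be disturbed: blue roll of tape lying flat, 76 diameter, 20 tall, origin under its centre.
- parts_bin: Bystander, not to be disturbed: green open bin 130 x 100 x 50, origin under its centre.
- motor: Bystander, not to be disturbed: dark round motor standing on end, 42 diameter, 70 tall, origin under its centre.
Things that resemble listed ones, but are neither listed nor needed, are in the scene too. What is shaped like the cylinder but green or purple is not meant.

How it is judged:
On the way, in this order (a step that is already met when the one before it is completed fails the run):
1. the cylinder lies in the channel while the hold-down arm is still open (angle between cylinder's own z axis and vertical between 1.47 and 1.67 rad and angle between the z axis of cylinder and the y axis of nest, either way round below 0.15 rad and x of cylinder_center in the frame of nest between -0.012 and 0.012 m and y of cylinder_center in the frame of nest between -0.03 and 0.03 m and z of cylinder_center in the frame of nest below 0.038 m and linear speed of cylinder below 0.02 m/s and horizontal distance between cylinder and buffer above 0.09 m and value of joint holddown above 0.8 rad), for 0.2 s.
2. the hold-down arm is down on the cylinder (angle between cylinder's own z axis and vertical between 1.47 and 1.67 rad and angle between the z axis of cylinder and the y axis of nest, either way round below 0.15 rad and x of cylinder_center in the frame of nest between -0.012 and 0.012 m and y of cylinder_center in the frame of nest between -0.03 and 0.03 m and z of cylinder_center in the frame of nest below 0.038 m and linear speed of cylinder below 0.02 m/s and horizontal distance between cylinder and buffer above 0.09 m and value of joint holddown between -0.06 and 0.06 rad), for 0.2 s.
At the end, for the whole second after the job is handed in: The cylinder lies at rest on the channel floor, along the channel within 0.15 rad, level within 0.1 rad, centre within 30 mm of the nest middle lengthwise and 12 mm across, foot over 90 mm from the buffer; the hold-down arm rests on it (joint within 0.06 rad of 0) (all of step 2 and velocity of joint holddown between -0.05 and 0.05 rad/s); the robot touches nothing.
It fails at once if the cylinder is lifted or carried (height (world z) of cylinder_center above 0.085 m or height (world z) of cylinder above 0.045 m).
It fails at once if the cylinder is pushed out of the channel (x of cylinder_center in the frame of nest above 0.035 m or x of cylinder_center in the frame of nest below -0.035 m).
It fails at once if a bystander is moved by more than 20 mm (distance of any of screwdriver, wrench, oil_bottle, bushing, tape_roll, parts_bin, motor from where it was at the start of the episode above 0.02 m).
It also fails if it takes over 43 s, if anything falls off the work surface, if the arm or the gripper's body presses on something with over 40 N, if the wrist force passes 120 N, or if a joint passes its speed limit or range.

## Working session

There is one attempt and no reset: what is moved stays moved. The work goes in short steps, Python scripts to look and compute and a tool call to move; the robot and the scene stay as the last step left them, time stands still between calls to the robot, and variables do not carry over. Pictures are saved under pics/ and viewed, about 8 in all and at most 12, crops included, and the job is handed in when it is done.

Besides the shell and the picture viewer there is one more tool, called after "Emit:" by a JSON object that holds its "name" and its "arguments", one argument or row to a line. drive_tool: Moves the arm, as the interface text tells. Its arguments: {"type":"object","properties":{"moves":{"type":"array","items":{"type":"number"}},"force":{"type":"number"}},"required":["moves"]}

```bash
mkdir -p pics; ls
cat > h.py <<'E'
import numpy as np, cv2
from plant import status, snapshot, camera_info, close_job, search_frame, cut_out
def K(ci,h=420): return h/2/np.tan(np.radians(ci["fovy"])/2)
def world(ci,u,v,d):
    f=K(ci); x=(np.asarray(u,float)-ci["cx"])/f; y=(np.asarray(v,float)-ci["cy"])/f
    rd=np.hypot(x,y); r=rd.copy() if hasattr(rd,'copy') else rd
    for _ in range(20): r=rd/(1+ci["k1"]*r*r)
    s=np.where(rd>0,r/np.maximum(rd,1e-9),1)
    p=np.stack([x*s*d,y*s*d,d+0*x],-1)
    return p@np.array(ci["rotation"]).reshape(3,3).T+np.array(ci["eye"])
def pix(ci,P):
    p=(np.atleast_2d(P)-np.array(ci["eye"]))@np.array(ci["rotation"]).reshape(3,3)
    x=p[:,0]/p[:,2];y=p[:,1]/p[:,2];g=1+ci["k1"]*(x*x+y*y)
    return np.stack([K(ci)*x*g+ci["cx"],K(ci)*y*g+ci["cy"]],-1)
E
python3 - <<'E'
from h import *
for c in ("scene","side"):
    im,d=snapshot(c); cv2.imwrite(f"pics/{c}0.png",im); np.save(f"{c}_d.npy",d)
    print(c,camera_info(c))
    for n in ("nest","cylinder","buffer","holddown","holddown_end","oil_bottle","bushing","motor","tape_roll","parts_bin"):
        r=search_frame(c,n); print(n,[(np.round(k["point"],3).tolist(),round(k["confidence"],2)) for k in r[:3]])
print(status.read_state())
E
```

```text
pics
scene {'fovy': 53.39314138808558, 'cx': 281.3228223150364, 'cy': 204.69347859677598, 'k1': -0.068826667534281, 'eye': array([0.9929991 , 0.61999837, 1.29723226]), 'rotation': array([ 0.30369448,  0.91369056, -0.25675076, -0.08377512])}
nest [([0.541, -0.058, 0.015], 0.78)]
cylinder [([0.499, -0.125, 0.092], 0.59), ([0.366, -0.165, 0.076], 0.57), ([0.396, 0.503, 0.068], 0.5)]
buffer []
holddown [([0.58, -0.075, 0.128], 0.64)]
holddown_end []
oil_bottle [([0.678, 0.333, 0.08], 0.8)]
bushing [([0.412, -0.321, 0.015], 0.42)]
motor [([0.395, 0.503, 0.069], 0.64)]
tape_roll [([0.685, -0.313, 0.021], 0.57)]
parts_bin [([0.565, 0.505, 0.004], 0.81)]
side {'fovy': 43.27094330357087, 'cx': 284.14196595226554, 'cy': 208.54805693720579, 'k1': 0.031551095079642155, 'eye': array([ 0.01653091, -0.97884374,  1.19320876]), 'rotation': array([ 0.9011913 , -0.20782794,  0.09303314, -0.36879077])}
nest [([0.534, -0.095, 0.008], 0.73)]
cylinder [([0.355, -0.186, 0.071], 0.87), ([0.488, -0.154, 0.084], 0.85), ([0.525, -0.28, 0.072], 0.62)]
buffer []
holddown [([0.575, -0.097, 0.127], 0.76)]
holddown_
[... 315 characters left out ...]
461, 0.009], 0.26)]
{'time': 1.1, 'q': array([ 1.33201594e+00,  2.12884431e-01, -3.43966036e-02,  1.32348982e+00,
        2.88814650e-05,  1.57081892e+00]), 'dq': array([-5.87540386e-04, -3.98369356e-04,  1.84023001e-03, -5.68390858e-04,
        9.73193729e-05, -1.56859991e-03]), 'effort': array([-1.94022614e-04, -6.85968447e+01,  4.87327480e+01,  1.42805300e-03,
       -1.52836938e-04,  1.42145325e-05]), 'ee_pos': array([0.11824812, 0.48580786, 0.23131497]), 'tcp_rot': array([ 1.19117978e-01,  9.92880107e-01,  1.43634898e-05, -1.28213569e-05]), 'ft_force': array([ 0.03929319,  0.57778969, -0.49738371]), 'moment': array([-0.0791461 , -0.02611615,  0.01998626]), 'opening': 0.9988589599733783}
```

```bash
sed -i 's/np.array(ci\["rotation"\]).reshape(3,3)/R.from_quat(ci["rotation"]).as_matrix()/; 1a from scipy.spatial.transform import Rotation as R' h.py; echo
```

```text
(no output)
```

View pics/scene0.png

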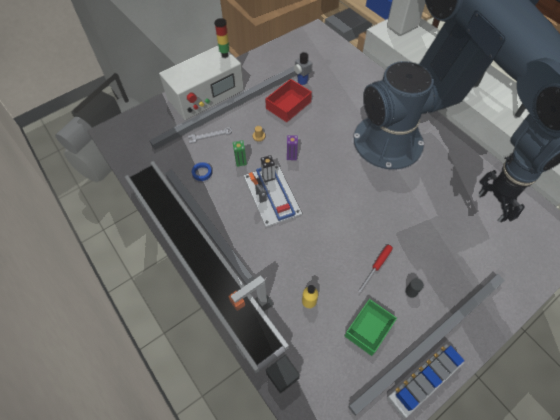

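View pics/side0.png

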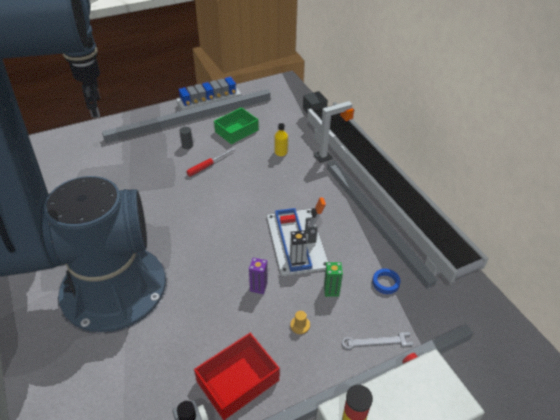

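Run:
```python
from h import *
for c in ("scene","side"):
    im=cv2.imread(f"pics/{c}0.png"); d=np.load(f"{c}_d.npy"); ci=camera_info(c)
    v,u=np.mgrid[:420,:560]; P=world(ci,u,v,d); X,Y,Z=P[...,0],P[...,1],P[...,2]
    roi=(d>0)&(np.abs(X-.52)<.17)&(np.abs(Y+.07)<.2)
    print(c,"table z",np.median(Z[roi&(Z<.006)]))
    hsv=cv2.cvtColor(im,cv2.COLOR_BGR2HSV); H,S,V=cv2.split(hsv)
    # plate
    m=roi&(Z>.007)&(Z<.045)
    n,l,st,_=cv2.connectedComponentsWithStats(m.astype(np.uint8)); k=1+np.argmax(st[1:,4]); 
    pts=P[l==k]; r=cv2.minAreaRect((pts[:,:2]*1000).astype(np.float32)); print("plate",r)
    top=roi&(Z>.104)&(Z<.120); n,l,st,_=cv2.connectedComponentsWithStats(top.astype(np.uint8))
    for k in range(1,n):
        if st[k,4]>15: q=P[l==k]; print("top",st[k,4],np.round(q.mean(0),4),im[l==k].mean(0).round(), cv2.minAreaRect((q[:,:2]*1000).astype(np.float32)))
    red=roi&((H<6)|(H>172))&(S>140); q=P[red]; print("red",len(q),np.round(np.median(q,0),4),np.round(np.percentile(q,[5,95],axis=0),4).tolist())
    o=roi&(H>=6)&(H<18)&(S>150)&(Z>.1); q=P[o]; print("orange",len(q),np.round(np.median(q,0),4),np.round(np.percentile(q,[3,97],axis=0),4).tolist())
    b=roi&(H>100)&(H<125)&(S>110)&(Z>.015)&(Z<.035); q=P[b]; print("blue",len(q),cv2.minAreaRect((q[:,:2]*1000).astype(np.float32)))
a=cv2.imread("pics/scene0.png")[130:240,210:330]; b=cv2.imread("pics/side0.png")[185:305,235:355]
cv2.imwrite("pics/crop0.png",np.hstack([cv2.resize(a,(400,367),interpolation=2),cv2.resize(b,(367,367),interpolation=2)]))
```

```text
scene table z 0.0005750784544116261
plate ((525.1324462890625, -68.66763305664062), (241.69595336914062, 144.34703063964844), 74.79044342041016)
top 120 [ 0.4949 -0.1364  0.1121] [72. 77. 82.] ((493.97894287109375, -139.14093017578125), (46.66605758666992, 39.63547897338867), 71.66920471191406)
red 35 [0.5357 0.0113 0.0302] [[0.5201, 0.0039, 0.0267], [0.5548, 0.0184, 0.0359]]
orange 26 [ 0.5946 -0.0807  0.1607] [[0.5883, -0.0974, 0.1419], [0.5994, -0.0726, 0.1669]]
blue 59 ((517.71142578125, -65.14631652832031), (231.2059326171875, 60.40958023071289), 75.41732788085938)
side table z 0.0021987434249359783
plate ((525.7872924804688, -65.51278686523438), (256.9042053222656, 144.09034729003906), 75.2864990234375)
top 21 [ 0.5698 -0.0928  0.1132] [88. 84. 83.] ((570.2798461914062, -92.58614349365234), (7.569103717803955, 17.37290382385254), 70.25312042236328)
top 206 [ 0.4913 -0.1429  0.1132] [77. 84. 87.] ((492.4656066894531, -140.123291015625), (45.96985626220703, 40.870994567871094), 72.3236083984375)
red 83 [0.5315 0.0038 0.0316] [[0.5134, -0.0045, 0.0221], [0.5513, 0.0153, 0.0357]]
orange 85 [ 0.5825 -0.094   0.1545] [[0.5753, -0.1034, 0.1328], [0.5938, -0.0783, 0.168]]
blue 262 ((511.82342529296875, -68.48735809326172), (237.81491088867188, 62.13623046875), 74.58904266357422)
```

View pics/crop0.png

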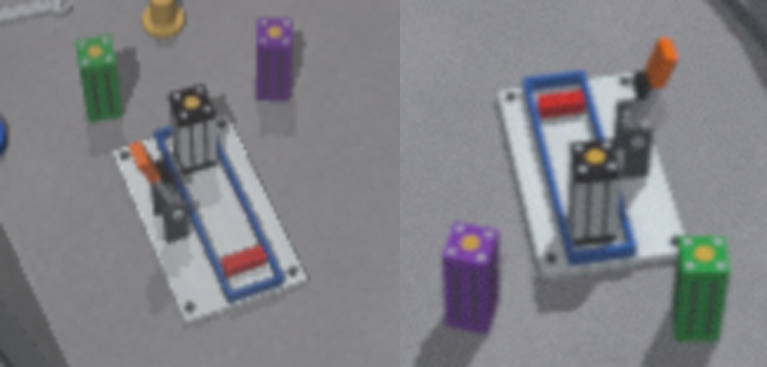

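The pictures show the silver-and-black cylinder standing at scene (268,168), at the nest's -y end. The buffer is at scene (282,208) and the orange handle at (255,180). The green and purple look-alikes stand outside the nest. The measurements agree: nest origin ≈ (0.5145, -0.066), yaw ≈ -15°, cylinder at nest y ≈ -76. The tool's y axis is already along the channel, so I'm moving to hover behind the cylinder.

Emit:
{"name": "drive_tool", "arguments": {
  "moves": [1,-0.512,-0.57,0,0,0,-1,1,-0.512,-0.57,0,0,0,-1,1,-0.512,-0.57,0,0,0,-1,1,-0.512,-0.57,0,0,0,-1,1,-0.512,-0.57,0,0,0,-1,1,-0.512,-0.57,0,0,0,-1,1,-0.512,-0.57,0,0,0,-1,1,-0.512,-0.57,0,0,0,-1,1,-0.512,-0.57,0,0,0,-1,1,-0.512,-0.57,0,0,0,-1,1,-0.512,-0.57,0,0,0,-1,1,-0.512,-0.57,0,0,0,-1,1,-0.512,-0.57,0,0,0,-1,1,-0.512,-0.57,0,0,0,-1,1,-0.512,-0.57,0,0,0,-1,1,-0.512,-0.57,0,0,0,-1,1,-0.512,-0.57,0,0,0,-1,1,-0.512,-0.57,0,0,0,-1]
}}

```text
time: 3.35
ee_pos: [0.4809, -0.1888, 0.2315]
tcp_rot: [0.11, 0.994, -0.0, 0.0]
ft_force: [0.8, 0.4, -0.1]
opening: -0.001
```

Run:
```python
from h import *
ci=camera_info("wrist"); im,d=snapshot("wrist"); 
v,u=np.mgrid[:420,:560]; P=world(ci,u,v,d); X,Y,Z=P[...,0],P[...,1],P[...,2]
roi=(d>0)&(np.abs(X-.52)<.17)&(np.abs(Y+.07)<.2)
m=roi&(Z>.104)&(Z<.120); n,l,st,_=cv2.connectedComponentsWithStats(m.astype(np.uint8))
for k in range(1,n):
    if st[k,4]>200: q=P[l==k]; print("top",st[k,4],np.round(q.mean(0),4),im[l==k].mean(0).round(), cv2.minAreaRect((q[:,:2]*1000).astype(np.float32)))
H,S,V=cv2.split(cv2.cvtColor(im,cv2.COLOR_BGR2HSV))
b=roi&(H>100)&(H<125)&(S>110)&(Z>.022)&(Z<.032); q=P[b]; print("blue",len(q),cv2.minAreaRect((q[:,:2]*1000).astype(np.float32)) if len(q) else 0)
o=roi&(H>=6)&(H<18)&(S>150)&(Z>.1); q=P[o]; print("orange",len(q),np.round(np.percentile(q,[3,50,97],axis=0),4).tolist() if len(q) else 0)
cv2.imwrite("pics/w1.png",im)
```

```text
top 2040 [ 0.4924 -0.1412  0.1133] [71. 85. 91.] ((493.8794250488281, -140.94451904296875), (40.43901443481445, 40.47509765625), 71.93714904785156)
top 235 [ 0.5689 -0.0882  0.1147] [51. 50. 50.] ((568.186279296875, -87.42533874511719), (15.6770658493042, 29.14654541015625), 22.37466049194336)
blue 2404 ((514.6549682617188, -68.26045227050781), (232.2489776611328, 64.35344696044922), 74.79737091064453)
orange 1485 [[0.5758, -0.1034, 0.1307], [0.5839, -0.0903, 0.152], [0.5966, -0.0756, 0.1643]]
```

View pics/w1.png

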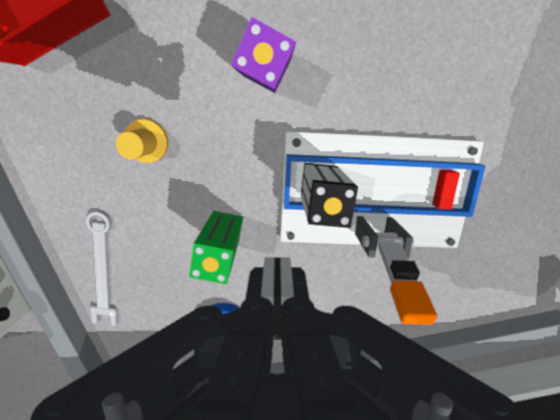

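The wrist picture shows the black cap with its yellow centre at (333,205), the red buffer at (446,189), and the handle at (413,300). The green look-alike at (215,248) is clear of the fingers. The fingers are in line behind the cylinder, so I'm going down.

Emit:
{"name": "drive_tool", "arguments": {
  "moves": [1,0,0,0.05,0,0,2.4,1,0,0,0.1,0,0,2.4,1,0,0,0.143,0,0,2.4,1,0,0,0.143,0,0,2.4,1,0,0,0.143,0,0,2.4]
}}

```text
time: 4.03
ee_pos: [0.4817, -0.1894, 0.09]
tcp_rot: [0.131, 0.991, -0.0, 0.001]
ft_force: [-0.2, -0.3, 0.8]
opening: -0.003
```

Emit:
{"name": "drive_tool", "arguments": {
  "moves": [1,0,0.005,0,0,0,0,1,0,0.01,0,0,0,0,1,0,0.015,0,0,0,0,1,0,0.02,0,0,0,0,1,0,0.025,0,0,0,0,1,0,0.03,0,0,0,0,1,0,0.035,0,0,0,0,1,0,0.035,0,0,0,0]
}}

```text
time: 5.03
ee_pos: [0.4901, -0.155, 0.0883]
tcp_rot: [0.131, 0.991, 0.0, -0.0]
ft_force: [0.2, -0.3, -0.5]
opening: 0.004
```

Run:
```python
from h import *
im,d=snapshot("side"); print(status.read_state()["ft_force"],status.read_state()["time"])
a=im[185:305,235:355]; im,d=snapshot("scene"); b=im[130:240,210:330]
cv2.imwrite("pics/c2.png",np.hstack([cv2.resize(a,(367,367),interpolation=2),cv2.resize(b,(400,367),interpolation=2)]))
```

```text
[ 0.55695446 -0.1175125  -0.10874388] 5.075
```

View pics/c2.png

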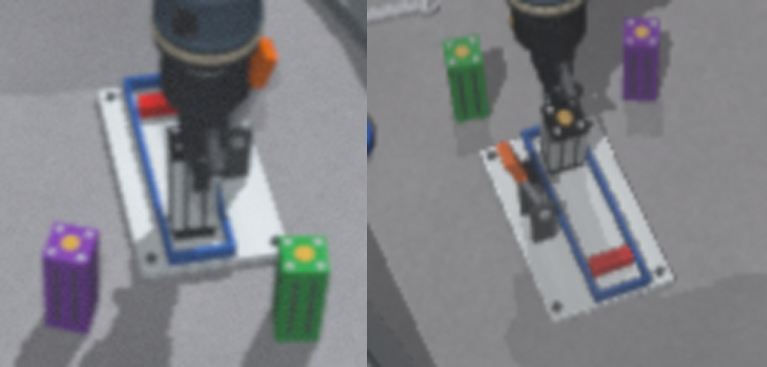

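The fingers are at the cylinder's back face, near its top, at (565,115) in the right crop. They are clear of the handle. I'm pushing on slowly past the tipping point.

Emit:
{"name": "drive_tool", "arguments": {
  "moves": [1,0,0.004,0,0,0,0,1,0,0.008,0,0,0,0,1,0,0.012,0,0,0,0,1,0,0.016,0,0,0,0,1,0,0.02,0,0,0,0,1,0,0.024,0,0,0,0,1,0,0.028,0,0,0,0,1,0,0.032,0,0,0,0,1,0,0.032,0,0,0,0,1,0,0.032,0,0,0,0,1,0,0.032,0,0,0,0]
}}

```text
time: 6.5
ee_pos: [0.4983, -0.1246, 0.0883]
tcp_rot: [0.131, 0.991, -0.0, 0.0]
ft_force: [-0.6, 0.3, 0.3]
opening: -0.002
```

```bash
cat > look.py <<'E'
from h import *
import sys
ims=[]
for c in ("side","scene"):
    im,d=snapshot(c); ci=camera_info(c)
    ims.append(cv2.resize(im[185:305,235:355] if c=="side" else im[130:240,210:330],(380,367),interpolation=2))
    v,u=np.mgrid[:420,:560]; P=world(ci,u,v,d); a=np.radians(-15)
    dx,dy=P[...,0]-.5146,P[...,1]+.0675
    N=np.stack([dx*np.cos(a)+dy*np.sin(a),-dx*np.sin(a)+dy*np.cos(a),P[...,2]],-1)*1000
    m=(d>0)&(np.abs(N[...,0])<28)&(np.abs(N[...,1])<100)&(N[...,2]>42)&(N[...,2]<125)
    q=N[m]; print(c,len(q),np.percentile(q,[2,50,98],axis=0).round().tolist() if len(q) else 0)
    m=(d>0)&(np.abs(N[...,2]-53)<4)&(np.abs(N[...,0])<28)&(np.abs(N[...,1])<100)
    if m.sum()>20: print(" z53",m.sum(),cv2.minAreaRect(N[m][:,:2].astype(np.float32)))
    H,S,V=cv2.split(cv2.cvtColor(im,cv2.COLOR_BGR2HSV))
    o=(H>=6)&(H<18)&(S>150)&(np.abs(N[...,0]-30)<100)&(np.abs(N[...,1])<35)&(N[...,2]>55); print(" orange",np.percentile(N[o],[3,50,97],axis=0).round().tolist() if o.any() else 0)
s=status.read_state(); print(s["time"],s["ee_pos"],s["ft_force"])
cv2.imwrite(f"pics/{sys.argv[1]}.png",np.hstack(ims))
E
python3 look.py l3
```

```text
side 306 [[-20.0, -73.0, 44.0], [-7.0, -36.0, 55.0], [18.0, 42.0, 115.0]]
 z53 190 ((1.6413631439208984, -4.399871826171875), (109.97795867919922, 40.80922317504883), 86.73408508300781)
 orange [[64.0, -16.0, 131.0], [73.0, -6.0, 154.0], [83.0, 8.0, 167.0]]
scene 300 [[-18.0, -53.0, 45.0], [3.0, -2.0, 52.0], [23.0, 47.0, 105.0]]
 z53 235 ((1.8532752990722656, -2.1471328735351562), (100.54257202148438, 39.8857421875), 87.11779022216797)
 orange [[75.0, -7.0, 144.0], [81.0, 9.0, 161.0], [86.0, 18.0, 167.0]]
6.6 [ 0.49835018 -0.12454356  0.08832901] [-0.05923619  0.24593195 -1.2942585 ]
```

View pics/l3.png

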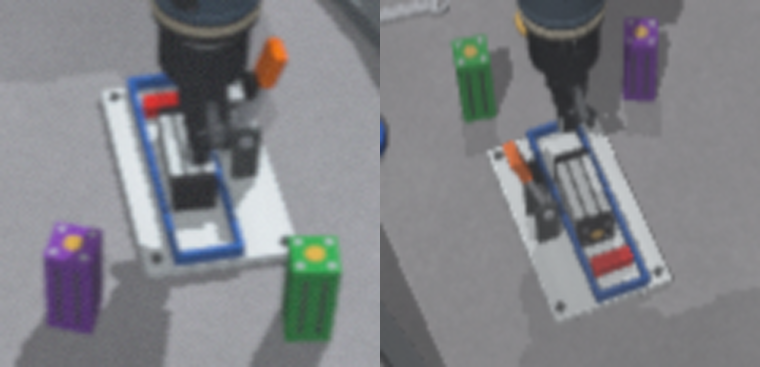

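The picture shows the cylinder lying in the channel between the walls, with its top towards the red buffer. Its centre measures at nest (1.7, -3) mm, 3° off the channel and top at z = 53, and the arm is still open. Next I'm checking the space behind the hold-down.

Run:
```python
from h import *
for c in ("scene","side"):
    d=np.load(f"{c}_d.npy"); ci=camera_info(c); v,u=np.mgrid[:420,:560]; P=world(ci,u,v,d); a=np.radians(-15)
    dx,dy=P[...,0]-.5146,P[...,1]+.0675
    x=(dx*np.cos(a)+dy*np.sin(a))*1000; y=(-dx*np.sin(a)+dy*np.cos(a))*1000
    for lo in range(90,260,20):
        m=(d>0)&(x>lo)&(x<lo+20)&(np.abs(y)<60); print(c,lo,np.round(np.percentile(P[m][:,2],[50,99]),3))
```

```text
scene 90 [-0.     0.007]
scene 110 [0.001 0.007]
scene 130 [0.    0.006]
scene 150 [0.001 0.006]
scene 170 [0.001 0.007]
scene 190 [0.001 0.008]
scene 210 [0.001 0.007]
scene 230 [0.    0.006]
scene 250 [0.004 0.036]
side 90 [0.002 0.008]
side 110 [0.002 0.008]
side 130 [0.003 0.009]
side 150 [0.002 0.01 ]
side 170 [0.003 0.009]
side 190 [0.002 0.008]
side 210 [0.002 0.009]
side 230 [0.003 0.028]
side 250 [0.011 0.037]
```

Emit:
{"name": "drive_tool", "arguments": {
  "moves": [1,0,0,-0.05,0,0,0,1,0,0,-0.1,0,0,0,1,0,0,-0.15,0,0,0,1,0,0,-0.16,0,0,0,1,0,0,-0.16,0,0,0]
}}

```text
time: 7.22
ee_pos: [0.4985, -0.1245, 0.2482]
tcp_rot: [0.131, 0.991, -0.0, 0.0]
ft_force: [0.5, 1.0, -1.3]
opening: 0.0
```

Behind the hinge is clear. I'm going over and down behind the handle.

Emit:
{"name": "drive_tool", "arguments": {
  "moves": [1,-0.05,0.03,0,0,0,0,1,-0.1,0.059,0,0,0,0,1,-0.116,0.059,0,0,0,0,1,-0.116,0.059,0,0,0,0,1,-0.116,0.059,0.05,0,0,0,1,-0.116,0.059,0.1,0,0,0,1,-0.116,0.059,0.113,0,0,0,1,-0.116,0.059,0.113,0,0,0,1,-0.116,0.059,0.113,0,0,0]
}}

```text
time: 8.35
ee_pos: [0.6266, -0.0979, 0.1375]
tcp_rot: [0.131, 0.991, -0.0, 0.001]
ft_force: [-0.0, -0.9, 0.9]
opening: -0.002
```

```bash
python3 look.py l4
```

```text
side 412 [[-20.0, -56.0, 44.0], [1.0, -10.0, 54.0], [21.0, 45.0, 59.0]]
 z53 325 ((1.3631343841552734, -4.471477508544922), (107.15884399414062, 40.03984832763672), 86.95244598388672)
 orange [[65.0, -18.0, 131.0], [73.0, -8.0, 154.0], [82.0, 9.0, 165.0]]
scene 288 [[-18.0, -52.0, 45.0], [3.0, 2.0, 53.0], [24.0, 48.0, 59.0]]
 z53 234 ((2.6629295349121094, -2.612689971923828), (105.18148040771484, 41.48808288574219), 86.28199005126953)
 orange [[78.0, -6.0, 158.0], [82.0, 2.0, 162.0], [84.0, 14.0, 167.0]]
8.45 [ 0.62660076 -0.09783632  0.13706998] [-0.19939523 -0.39750928 -0.04626344]
```

View pics/l4.png

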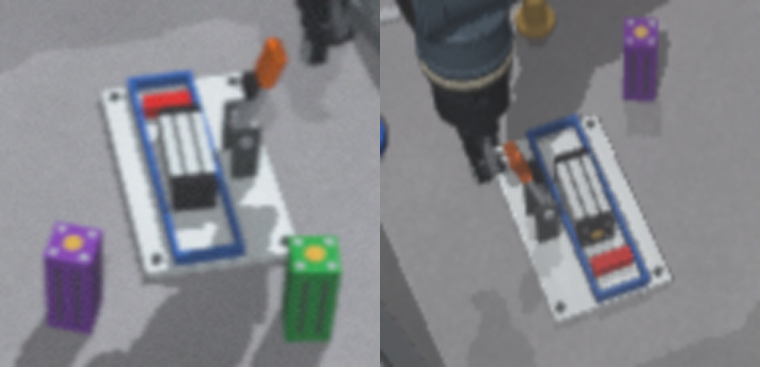

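The fingers are behind the handle, in line with it, and the cylinder hasn't moved. I'm pushing the arm over.

Emit:
{"name": "drive_tool", "arguments": {
  "moves": [1,0.008,0,0,0,0,0,1,0.016,0,0,0,0,0,1,0.024,0,0,0,0,0,1,0.032,0,0,0,0,0,1,0.04,0,0,0,0,0,1,0.048,0,0,0,0,0,1,0.056,0,0,0,0,0,1,0.064,0,0,0,0,0,1,0.072,0,0,0,0,0,1,0.08,0,0,0,0,0,1,0.088,0,0,0,0,0,1,0.096,0,0,0,0,0,1,0.104,0,0,0,0,0,1,0.11,0,0,0,0,0,1,0.116,0,0,0,0,0,1,0.116,0,0,0,0,0]
}}

```text
time: 10.45
ee_pos: [0.5134, -0.0674, 0.1354]
tcp_rot: [0.131, 0.991, 0.0, 0.0]
ft_force: [0.2, -0.1, 0.4]
opening: -0.001
```

Emit:
{"name": "drive_tool", "arguments": {
  "moves": [1,0,0,-0.04,0,0,0,1,0,0,-0.08,0,0,0,1,-0.05,0,-0.1,0,0,0,1,-0.1,0,-0.1,0,0,0,1,-0.15,0,-0.1,0,0,0,1,-0.15,0,-0.1,0,0,0,1,-0.15,0,-0.1,0,0,0,1,-0.15,0,-0.1,0,0,0,1,-0.15,0,-0.1,0,0,0,1,-0.15,0,-0.1,0,0,0,1,-0.15,0,-0.1,0,0,0,1,-0.15,0,-0.1,0,0,0,1,-0.15,0,-0.1,0,0,0,1,-0.15,0,-0.1,0,0,0,1,-0.15,0,-0.1,0,0,0,1,-0.15,0,-0.1,0,0,0]
}}

```text
time: 12.45
ee_pos: [0.6585, -0.1065, 0.2353]
tcp_rot: [0.131, 0.991, -0.0, -0.0]
ft_force: [-0.1, 0.3, -0.0]
opening: 0.001
```

```bash
python3 look.py l5
```

```text
side 448 [[-26.0, -56.0, 44.0], [-0.0, -13.0, 56.0], [25.0, 44.0, 78.0]]
 z53 205 ((1.4339847564697266, -4.796955108642578), (104.72855377197266, 39.94658279418945), 87.36210632324219)
 orange [[-46.0, -17.0, 68.0], [-30.0, -6.0, 75.0], [-13.0, 13.0, 80.0]]
scene 323 [[-25.0, -50.0, 45.0], [2.0, 10.0, 55.0], [25.0, 48.0, 77.0]]
 z53 158 ((2.473846435546875, -2.1931610107421875), (102.80177307128906, 40.600318908691406), 86.0163803100586)
 orange [[-42.0, -7.0, 68.0], [-26.0, 5.0, 73.0], [-10.0, 15.0, 79.0]]
12.55 [ 0.6585205  -0.10652648  0.23530126] [-0.35477466 -0.64988657  0.6872354 ]
```

View pics/l5.png

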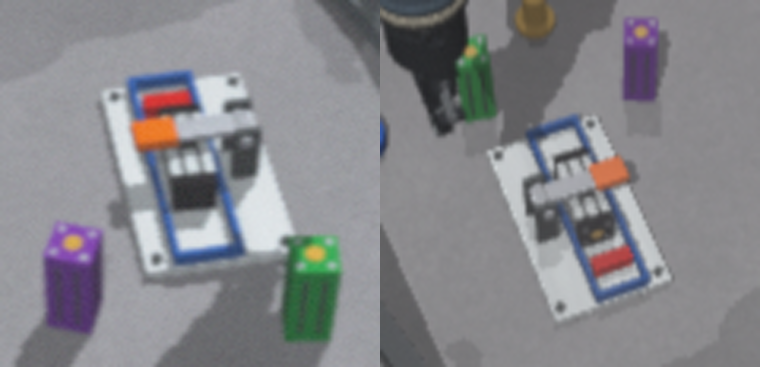

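The arm looks level on the cylinder, with handle-top z ≈ 74 against 73 expected. I'm waiting a little, fitting its slope, and handing in.

Emit:
{"name": "drive_tool", "arguments": {
  "moves": [1,0,0,0,0,0,0,1,0,0,0,0,0,0,1,0,0,0,0,0,0,1,0,0,0,0,0,0,1,0,0,0,0,0,0,1,0,0,0,0,0,0,1,0,0,0,0,0,0,1,0,0,0,0,0,0]
}}

```text
time: 13.55
ee_pos: [0.6585, -0.1065, 0.2353]
tcp_rot: [0.131, 0.991, 0.0, -0.0]
ft_force: [0.2, 0.3, -0.2]
opening: -0.0
```

Run:
```python
from h import *
for c in ("side","scene","wrist"):
    ci=camera_info(c); im,d=snapshot(c); v,u=np.mgrid[:420,:560]; P=world(ci,u,v,d); a=np.radians(-15)
    dx,dy=P[...,0]-.5146,P[...,1]+.0675
    x=(dx*np.cos(a)+dy*np.sin(a))*1000; y=(-dx*np.sin(a)+dy*np.cos(a))*1000; z=P[...,2]*1000
    m=(d>0)&(x>-46)&(x<35)&(np.abs(y)<9)&(z>62)&(z<95)
    if m.sum()<20: print(c,"few"); continue
    h=m&(x<-12); b=m&(x>-3)
    print(c,m.sum(),"handle z",np.median(z[h]).round(1),"bar z",np.median(z[b]).round(1) if b.any() else 0,"slope handle",np.polyfit(x[h],z[h],1)[0].round(3),"bar",np.polyfit(x[b],z[b],1)[0].round(3) if b.sum()>5 else 0)
```

```text
side 127 handle z 75.1 bar z 72.5 slope handle -0.055 bar 0.024
scene 95 handle z 73.2 bar z 70.7 slope handle 0.009 bar -0.006
wrist 1420 handle z 74.4 bar z 71.4 slope handle 0.051 bar -0.001
```

```bash
python3 -c "from plant import close_job; print(close_job())"
```

```text
the job is handed in; nothing more can be done
None
```

I tipped the cylinder over by pushing it near its top with the shut fingers. It lies along the channel with its top towards the buffer. I then pushed the hold-down arm over from behind, and it came down onto the cylinder. I handed in at about 13.7 s; `close_job` gives no verdict.

**Cylinder:** my last checks put its centre at about nest x +2, y -3 mm, 3 to 4° off the channel axis, with its top face at z ≈ 53. It did not move noticeably when the arm came down.

**Hold-down:** the arm is level to within measurement. Bar and handle tops were within 1 to 2.5 mm of the expected 70 and 73 mm, and the step between them was 2.5 to 3.0 mm against 3. The slopes fitted to the small handle patch disagreed in sign between cameras (-0.055, +0.009 and +0.051). The larger bar patch read -0.006 to +0.024, so I put the handle values down to noise.

**Surroundings:** the gripper was clear of everything when I handed in. My path stayed away from the bystanders, but I did not measure their positions again at the end.

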